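# Advance the dowel-pin dispenser and hold its drawer open at the mark

## Task

On the white pin dispenser, swing the sprung lever on top all the way back to its stop and let go so that it springs home, feeding pins into the drawer. Then pull the spring-return drawer out by its upright grip until the pointer on its side is level with the marker on the rail beside it, and keep it there: finish while still holding the drawer steady at the mark, for a colleague to take the pins. Leave the marker where it is set and the other things on the bench where they are.

Things in the scene. Friction and masses are not known exactly. Their poses are not given: they have to be found in the camera images.
- dispenser: White pin dispenser fixed to the bench. Origin on the bench; x points from its front (drawer side, roughly facing the robot) to its back, y left, z up. Housing x -50 to 60, y -90 to 90, 70 high. At x=20, y=45 on top: clear round pin magazine 66 across, top 121 above the bench. Offsets and heights for its parts below are mm in this frame.
- drawer_out (a joint): Spring-return drawer (aluminium tray 56 wide) in the left half of the front, centred on y=35. Metres pulled out along the dispenser's -x: 0 = shut, end stop 0.070. The spring pulls it shut with 3.6 N at 0, 7.6 N at 0.045; it snaps shut when let go.
- drawer: The drawer: open aluminium tray 56 wide, from 10 to 30 above the bench, with the black upright grip on its front end. Dispenser's axes; origin on the bench level at dispenser x=0, y=35 when shut.
- grip (a point): Top centre of the drawer's black upright grip, a block 12 (x) x 30 (y) x 78 tall, from 12 to 90 above the bench. Drawer shut: at x=-98, y=35, with 42 clear between it and the housing front; beside it only the rail and marker at y=74 to 97, top 46. Moves with the drawer.
- pointer (a point): Tip of the drawer's pointer, a small black fin 4 thick (x) on the tray's left side, 36 above the bench; at x=-65, y=74 with the drawer shut. Moves with the drawer.
- marker (a point): Tip of the marker's black fin, 4 thick (x), fin top 46 above the bench, on a steel block that rides a scale rail sticking out of the front at y=87. Faces the pointer across a few mm, at height 36. Stiff on its rail; place differs each run. Pointer and marker are level when both have the same x in the dispenser's frame.
- mark (a joint): Marker's place on the rail, metres out from the shut drawer's pointer, along the dispenser's -x (20 to 45 mm): the drawer is at the mark when joint drawer_out equals this. Not to be changed.
- lever_turn (a joint): Sprung lever on top, upright pivot at x=0, y=-45. Radians: 0 home, 1.2 stop, growing counterclockwise seen from above. The arm points 120 deg clockwise from the dispenser's +x at home and 51 deg at the stop: the knob swings back, away from the robot. 1.5 N at the knob at home to 4 N at the stop; springs home when let go. Arm top 80 above the bench.
- lever: The lever: flat steel arm with an upright knob at its end. Origin on the pivot, 71 above the bench; its x points along the arm to the knob.
- knob (a point): Top centre of the lever's upright black knob, a pin 14 across and 36 tall (80 to 116 above the bench), 62 from the pivot. At home at x=-31, y=-99.
- arch_model: Loose white plaster dental arch on a base 55 x 66 x 18, teeth up to 29 high; origin under its centre. Stands 160 mm or so left of the dispenser's middle. Leave alone.
- wax_knife: Loose wax knife, wooden handle and steel blade, 170 long, 12 high, lying flat to the right in front of the dispenser; origin under its middle, x along it. Leave alone.
- pin_carton: Loose cardboard carton 50 x 80 x 35, left of the dispenser; origin under its centre. Leave alone.
- tape_roll: Loose paper tape roll lying flat, 68 across, 25 high, right of the dispenser; origin under its centre. Leave alone.
- bottle: Loose white bottle 44 across, 110 high, standing far left; origin under its centre. Leave alone.
- bowl: Loose rubber mixing bowl 110 across, 60 high, far right; origin under its centre. Leave alone.
- sundries_box: Loose clear box with a green lid, 116 x 156 x 62, far left near the robot; origin under its centre. Leave alone.

How it is judged:
By the outcome, as a careful person would: the job done as asked, in the order asked, and still so for the second after the job is handed in, while the arm keeps its last pose, push and grip.
It also fails if it takes over 45 s, if anything falls off the work surface, if the arm or the gripper's body presses on something with over 40 N, if the wrist force passes 120 N, or if a joint passes its speed limit or range.

## Robot

A 7-joint arm with a two-finger parallel gripper is mounted at the origin on the work surface. World frame = base frame: x ahead of the robot, y to its left, z up, the work surface at z = 0. Lengths are in m, angles in rad, forces in N, time in s.
With the tool pointing down it reaches from about 0.4 to 0.85 m from the base axis. Payload 10.4 kg.
Tool frame: the origin (TCP) lies midway between the tips of the shut fingers; the grasp point (between the pads) lies 19 mm behind it (env.hold_point_z is the z of the grasp point in the tool frame, in m); z points along the fingers, y is the line along which they close (so a half turn about z gives the same grasp; the last joint's range is limited). The gripper opens to 85 mm and grips with 20 to 120 N. Pads are 22 mm wide; open, the fingers measure 114 mm over their backs; the gripper's body (76 mm by 85 mm) begins 54 mm behind the grasp point. The pads swing forward as they close: fully open they stand 13 mm farther back than shut.
Start: joints at [-1.183, 0.332, -0.065, 1.46, 0.022, 1.35, -0.088], TCP at [0.25, 0.573, 0.231] pointing down, gripper open.
Joint ranges: [-2.6, 2.6], [-0.5, 2.12], [-1.47, 1.34], [0.16, 2.42], [-1.27, 4.41], [0.06, 2.06], [-2.6, 2.6]. Speed limits (rad/s): [2.22, 2.22, 2.79, 2.79, 3.14, 3.14, 3.14].

## Interface

Orientations are given as a rotation vector (axis times angle).
In Python, from workcell import env, effector, planner, observe, cams, job gives the robot as it stands. Calls block until the motion is done:
- env.goto(position, orientation): joint-space move of the TCP to a pose.
- env.move_l(position, velocity=0.15, rotation=None, threshold=None): straight line of the TCP; rotation=None keeps the orientation; velocity is the mean speed in m/s. With threshold (N) it stops when the force on the tool has changed by that much, and returns True; else False.
- env.set_joints(angles): joint-space move.
- effector.move_gripper(opening, newtons=None): opening from 0.0 (shut) to 1.0 (fully open); newtons is the grip in N (None keeps the last); returns when the fingers have stopped.
- env.wait(seconds).
- planner.solve_ik(position, orientation): joint angles nearest the present ones, or None.
- observe(): the state.
- cams.camera(name): name is "scene" or "top"; returns a dict with "color" (420x560x3 uint8, red, green, blue), "mtx" (3x3 intrinsics, pixels), "view" (4x4, takes a point from world to camera coordinates). Camera axes: x right, y up, looking along -z (the intrinsics and any distortion apply to the point x, -y, -z); pixel columns grow to the right and rows downward; lengths in m; the calibration is good to about 2 mm. A picture is of the moment at which its call begins. There is no depth.
A pose or a line that the arm cannot do raises env.Unreachable and nothing moves.
- job.hand_in(): hands the job in; it is judged then, once.
Trained networks look in a picture, given as the dict that the camera call returned (one of the last four; its "shot" number tells which), for a name from the list of things; names that differ only in an ending like _2 or _b are one class to them, and where a whole thing is asked for, a point or a joint stands for the part that bears it (a point fixed in the world has none). Each returns a list of dicts, best first, with "score" (0 to 1); they miss things now and then, are a little off and sometimes report something else, mostly with a low value. They report only what shows in the picture. A call takes as long as a camera call.
- cams.spot_in(picture, name): "point" ([row, column] in pixels, amid what is visible of it).
- cams.regions_of(picture, name): "region" (420x560 bool, what is visible of it) and "point" ([row, column] in pixels, amid what is visible of it).
The state is a dict: "clock": time; "joint_pos": joint angles; "dq": joint speeds; "tau": joint torques, N m; "ee_pos": TCP position; "tool_rot": TCP orientation; "contact_force": force on the tool from outside, world axes, zero at the start; "torque": the same for the moment, N m; "opening": opening from 0.0 (shut) to 1.0 (fully open); "gripper_force": force on a finger pad.
Only numpy, scipy, OpenCV 4.12 (cv2) and the standard library are available. Lean on these libraries where they do the work, as an engineer would, in place of code of your own. Each camera call takes 0.05 s, during which the arm holds its last target. There are 200 camera calls.

## Working session

There is one attempt and no reset: what is moved stays moved. The work goes in short steps, each a Python script; the robot and the scene stay as the last script left them, time stands still between calls to the robot, and variables do not carry over. Pictures are saved under pics/ and viewed, at most 10 in all, crops included, and the job is handed in when it is done.

```bash
mkdir -p pics; cat > h.py <<'E'
import numpy as np, cv2
from workcell import env, effector, planner, observe, cams, job
def proj(p,c):
    q=c["view"]@np.append(p,1); v=np.array([q[0],-q[1],-q[2]]); u=c["mtx"]@v; return u[:2]/u[2]  # col,row
def ray(rc,c):
    d=np.linalg.inv(c["mtx"])@np.array([rc[1],rc[0],1.]); d=np.array([d[0],-d[1],-d[2]])
    R=c["view"][:3,:3]; return -R.T@c["view"][:3,3], R.T@d/np.linalg.norm(d)
def tri(rc1,c1,rc2,c2):
    o1,d1=ray(rc1,c1);o2,d2=ray(rc2,c2)
    s=np.linalg.lstsq(np.c_[d1,-d2],o2-o1,rcond=None)[0]; a=o1+s[0]*d1;b=o2+s[1]*d2
    return (a+b)/2,np.linalg.norm(a-b)
def atz(rc,c,z):
    o,d=ray(rc,c); return o+d*(z-o[2])/d[2]
E
python3 - <<'E'
from h import *
P={n:cams.camera(n) for n in("scene","top")}
for n,c in P.items():
    cv2.imwrite(f"pics/{n}0.png",c["color"][:,:,::-1])
    print(n,c.keys(),ray([210,280],c)[0].round(3),ray([210,280],c)[1].round(3),c["mtx"][0,0])
S={}
for k in "grip pointer marker knob dispenser lever drawer wax_knife tape_roll arch_model pin_carton bowl".split():
    for n,c in P.items():
        r=cams.spot_in(c,k); S[k,n]=r[0]["point"] if r else None
        print(k,n,[(np.round(x["point"],1).tolist(),round(x["score"],2)) for x in r[:2]])
    if S[k,"scene"] is not None and S[k,"top"] is not None: print("   ",tri(S[k,"scene"],P["scene"],S[k,"top"],P["top"]))
E
```

```text
scene dict_keys(['color', 'mtx', 'view', 'shot']) [1.025 0.777 1.177] [-0.322 -0.55  -0.771] 465.4347387510147
top dict_keys(['color', 'mtx', 'view', 'shot']) [ 0.311 -0.006  1.459] [ 0.182 -0.017 -0.983] 492.57148769174165
grip scene [([220.1, 309.9], 0.78)]
grip top [([232.1, 250.1], 0.64)]
    (array([0.5013353 , 0.05666761, 0.05486726]), np.float64(0.006972842046218251))
pointer scene []
pointer top [([234.5, 251.2], 0.78), ([248.1, 233.0], 0.65)]
marker scene []
marker top []
knob scene [([221.1, 312.4], 0.48), ([205.3, 269.3], 0.43)]
knob top [([204.7, 277.6], 0.53), ([246.2, 309.6], 0.32)]
    (array([0.53935542, 0.02349476, 0.06845506]), np.float64(0.12656871599289674))
dispenser scene [([234.2, 283.6], 0.77)]
dispenser top [([208.9, 252.2], 0.91)]
    (array([0.58123081, 0.04841243, 0.02708109]), np.float64(0.01050448756578814))
lever scene [([323.5, 433.8], 0.73), ([209.4, 270.2], 0.62)]
lever top [([236.3, 249.0], 0.74), ([200.7, 276.5], 0.59)]
    (array([ 0.42334233,  0.27211794, -0.08755553]), np.float64(0.4518694182568767))
drawer scene []
drawer top [([233.2, 249.3], 
[... 222 characters left out ...]
 225.0], 0.61)]
tape_roll top [([239.0, 456.1], 0.67), ([167.8, 315.7], 0.56)]
    (array([ 0.54762866, -0.76873834, -0.72978726]), np.float64(0.16847411524470532))
arch_model scene [([247.3, 344.4], 0.55)]
arch_model top [([233.9, 250.9], 0.67), ([249.5, 206.0], 0.64)]
    (array([ 0.46738776,  0.1031166 , -0.03092264]), np.float64(0.12811234485600775))
pin_carton scene [([207.2, 270.0], 0.51)]
pin_carton top [([214.8, 197.2], 0.63)]
    (array([0.58659863, 0.13704467, 0.24479668]), np.float64(0.1616821636711971))
bowl scene [([114.9, 220.0], 0.83)]
bowl top [([240.2, 454.9], 0.74), ([191.0, 121.9], 0.4)]
    (array([ 0.50139165, -0.54073363,  0.05072342]), np.float64(0.010641502443354756))
```

```bash
python3 - <<'E'
import cv2
a=cv2.imread("pics/scene0.png")[150:330,180:460]; cv2.imwrite("pics/s1.png",cv2.resize(a,(784,504),interpolation=cv2.INTER_CUBIC))
a=cv2.imread("pics/top0.png")[140:290,160:360]; cv2.imwrite("pics/t1.png",cv2.resize(a,(800,600),interpolation=cv2.INTER_CUBIC))
E
```

```text
(no output)
```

View pics/s1.png

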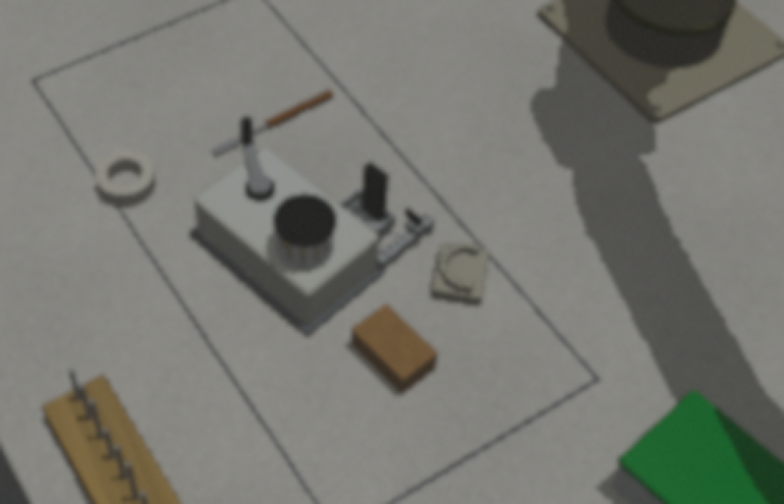

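View pics/t1.png

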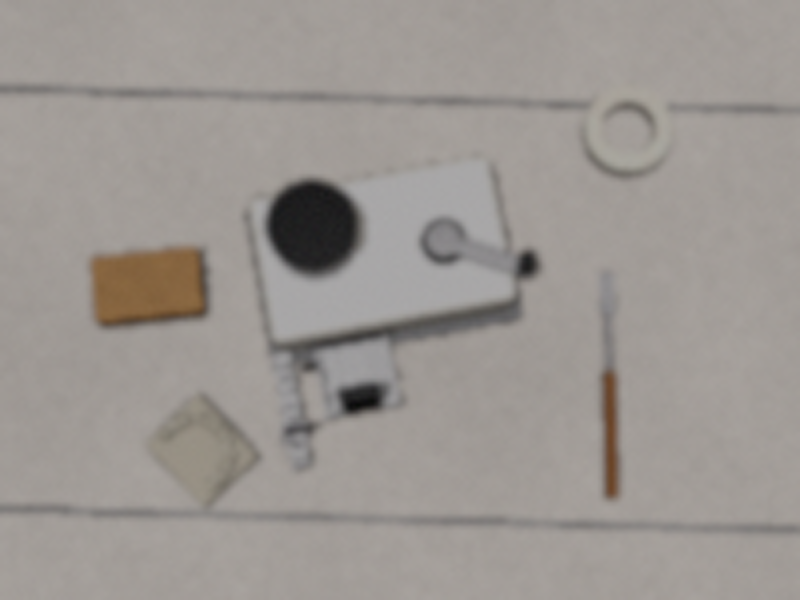

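The scene crop shows the dispenser with its magazine at (304,221), knob at (246,122), grip at (375,170) and marker at about (412,215). The top crop shows the magazine at (312,226), knob at (528,263), grip at (360,396), pointer at about (308,362) and marker fin at about (300,429). I'll fit the dispenser's pose from these points.

```bash
cat > fit.py <<'E'
from h import *
from scipy.optimize import least_squares
T=lambda a,b:(b/4-.375+140,a/4-.375+160)
S=lambda a,b:(b/2.8-.32+150,a/2.8-.32+180)
L={'BL':(60,90,70),'BR':(60,-90,70),'FR':(-50,-90,70),'FL':(-50,90,70),'mag':(20,45,121),'piv':(0,-45,80),'knob':(-31,-99,116),'grip':(-98,35,90)}
t=dict(BL=T(248,207),BR=T(490,158),FR=T(518,298),FL=T(273,345),mag=T(312,226),piv=T(443,240),knob=T(529,262),grip=T(360,398))
s=dict(BL=S(308,295),BR=S(197,207),FR=S(263,150),FL=S(382,243),mag=S(304,221),piv=S(259,187),knob=S(246,122),grip=S(375,170))
def W(l,p): 
    c,n=np.cos(p[2]),np.sin(p[2]); l=np.array(l)/1000
    return np.array([p[0]+c*l[0]-n*l[1],p[1]+n*l[0]+c*l[1],l[2]])
def res(p,ct,cs): return np.concatenate([proj(W(L[k],p),c)-np.array(o[k])[::-1] for k in L for c,o in((ct,t),(cs,s))])
def fit(ct,cs): return least_squares(res,[.6,.03,.17],args=(ct,cs),loss='soft_l1')
E
python3 - <<'E'
from fit import *
cs=cams.camera("scene");ct=cams.camera("top")
f=fit(ct,cs);p=f.x;print("pose",p)
r=res(p,ct,cs).reshape(-1,4)
for k,x in zip(L,r): print(k,x.round(1),"tri",tri(t[k],ct,s[k],cs)[0].round(3),"model",W(L[k],p).round(3))
for k in("knob","grip"): print(k,W(L[k],p))
# top: pointer, marker
for nm,rc,z in(("pointer",T(308,362),.036),("marker",T(300,429),.046)):
    w=atz(rc,ct,z)-[p[0],p[1],0];c,n=np.cos(p[2]),np.sin(p[2]);print(nm,1000*np.array([c*w[0]+n*w[1],-n*w[0]+c*w[1]]))
im=np.mean([cams.camera("top")["color"].astype(float) for _ in range(12)],0)[220:260,222:272]
g=np.clip(im*1.3,0,255).astype(np.uint8)[:,:,::-1]
cv2.imwrite("pics/m1.png",cv2.resize(g,(750,600),interpolation=cv2.INTER_CUBIC))
print(observe()["tool_rot"],env.hold_point_z)
E
```

```text
pose [0.58582801 0.04265908 0.22191214]
BL [-1.2 -2.2  0.1 -0.3] tri [0.621 0.14  0.061] model [0.625 0.144 0.07 ]
BR [-0.6 -1.6 -2.  -4. ] tri [ 0.662 -0.032  0.05 ] model [ 0.664 -0.032  0.07 ]
FR [-0.  -0.   0.7 -2.9] tri [ 0.559 -0.057  0.057] model [ 0.557 -0.056  0.07 ]
FL [-0.7  0.3  0.1 -3.4] tri [0.519 0.12  0.055] model [0.517 0.119 0.07 ]
mag [-0.5 -0.3  0.5 -1.4] tri [0.596 0.09  0.114] model [0.595 0.091 0.121]
piv [-0.  -0.   0.3 -1.5] tri [ 0.597 -0.001  0.073] model [ 0.596 -0.001  0.08 ]
knob [-0.3 -1.1 -0.1 -1.1] tri [ 0.576 -0.062  0.109] model [ 0.577 -0.061  0.116]
grip [-0.6 -1.2  0.5 -0.6] tri [0.481 0.053 0.084] model [0.483 0.055 0.09 ]
knob [ 0.57737761 -0.06073623  0.116     ]
grip [0.48252779 0.05523149 0.09      ]
pointer [-61.26503351  67.09401246]
marker [-109.5301756    81.19653432]
[-6.40688337e-01 -3.07554277e+00 -2.28721375e-04] -0.0187
```

View pics/m1.png

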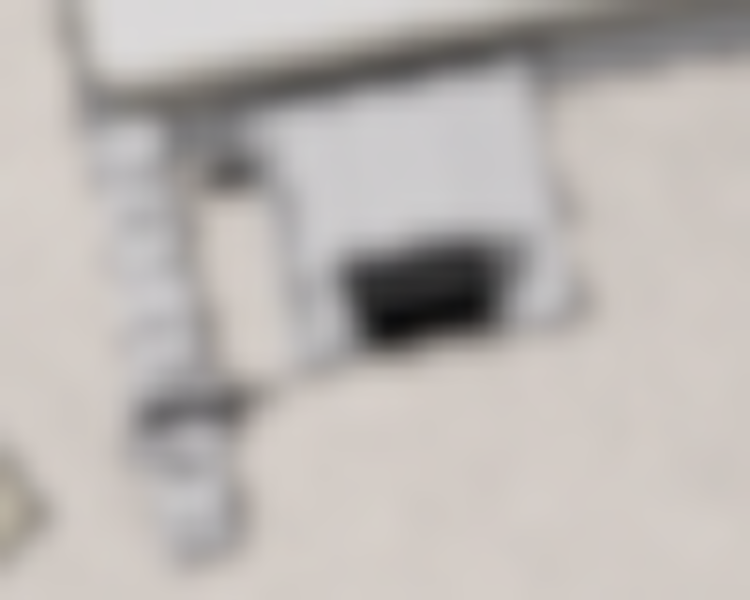

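The enlarged top crop shows the pointer fin at (232,165), the marker fin at (195,408) and the grip at (420,290). The fitted pose agrees with the triangulation to within a few mm in xy. Next I'll swing the lever.

```bash
cat > lev.py <<'E'
from fit import *
from scipy.spatial.transform import Rotation as R
p=np.array([.5858,.0427,.2219])
def rot(a):  # tool down, tool y along world angle a (mod pi, nearest to present yaw)
    best=None;R0=R.from_rotvec(observe()["tool_rot"])
    for b in(a,a+np.pi):
        y=np.array([np.cos(b),np.sin(b),0]);z=np.array([0,0,-1.]);r=R.from_matrix(np.c_[np.cross(y,z),y,z])
        m=(R0.inv()*r).magnitude()
        if best is None or m<best[0]: best=(m,r.as_rotvec())
    return best[1]
def push(deg,back,z):
    f=np.radians(deg);tg=np.array([-np.sin(f),np.cos(f)])
    l=np.array([0,-45])+62*np.array([np.cos(f),np.sin(f)])-back*tg
    return W((*l,z),p),rot(f+np.pi/2+p[2])
E
python3 - <<'E'
from lev import *
effector.move_gripper(0.0)
q,r=push(-120,36,160); env.goto(q,r)
q,r=push(-120,36,90); print("down",env.move_l(q,.15,r,threshold=8))
f0=observe()["contact_force"]
for d in list(np.arange(-120,-54,7))+[-51,-48,-45,-42]:
    q,r=push(d,21,90)
    hit=env.move_l(q,.08,r,threshold=12)
    o=observe(); f=o["contact_force"]-f0; print(d,hit,f.round(1),round(o["clock"],1),(o["ee_pos"]-q).round(4))
    if hit or np.linalg.norm(f)>14: break
np.save("f0.npy",f0)
c=cams.camera("scene")["color"][150:280,200:380][:,:,::-1]; t_=cams.camera("top")["color"][160:270,200:340][:,:,::-1]
cv2.imwrite("pics/l1.png",np.hstack([cv2.resize(c,(415,300)),cv2.resize(t_,(382,300))]))
E
```

```text
down False
-120 False [-2.9 -0.6 -0.5] 6.2 [ 0.0003 -0.      0.0005]
-113 False [-1.2  0.8  1. ] 6.5 [-0.0002  0.      0.0001]
-106 False [-2.9  0.5  0.7] 6.7 [-0.0003  0.0001 -0.    ]
-99 False [-2.5 -0.6 -0.8] 7.0 [-0.0004  0.0001 -0.0001]
-92 False [-3.7 -0.6  0.4] 7.3 [-0.0004  0.0001 -0.0001]
-85 False [-3.5 -0.3  0.2] 7.6 [-0.0004  0.     -0.0001]
-78 False [-3.9 -0.7  0.5] 7.8 [-0.0005  0.     -0.0001]
-71 False [-3.9 -0.  -0. ] 8.1 [-0.0005 -0.0001 -0.0002]
-64 False [-4.  -0.8 -1. ] 8.4 [-0.0005 -0.0002 -0.0002]
-57 False [-4.  -1.5 -1.6] 8.7 [-0.0005 -0.0003 -0.0002]
-51 False [-4.6 -3.3 -0.6] 8.9 [-0.0006 -0.0007 -0.0002]
-48 False [-13.   -6.7   3.1] 9.2 [-0.0024 -0.0027 -0.0004]
```

View pics/l1.png

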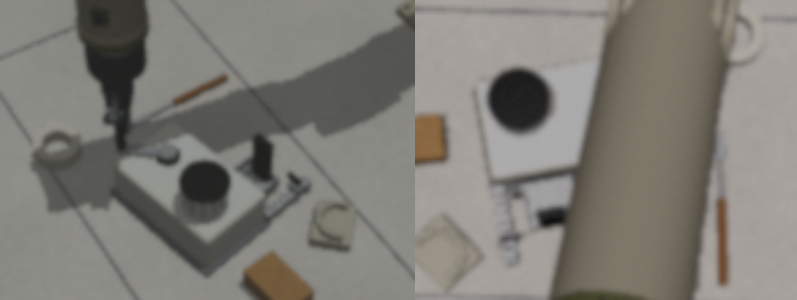

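The lever is at its stop: the force jumped to about 15 N, and the scene shows the arm swung back. I'll let go by lifting, go over the grip and look.

```bash
python3 - <<'E'
from lev import *
o=observe(); env.move_l(o["ee_pos"]+[0,0,.10],.3)
effector.move_gripper(0.55)
a=rot(p[2]); env.goto(W((-98,35,170),p),a)
o=observe();print(o["clock"],o["contact_force"].round(1),o["opening"],o["ee_pos"].round(4))
c=cams.camera("scene")["color"][150:280,200:380][:,:,::-1]; t_=cams.camera("top")["color"][160:270,200:340][:,:,::-1]
cv2.imwrite("pics/l2.png",np.hstack([cv2.resize(c,(415,300)),cv2.resize(t_,(382,300))]))
E
```

```text
11.2333 [ 0.  -0.7  0.4] 0.554356837188154 [0.4832 0.0549 0.1704]
```

View pics/l2.png

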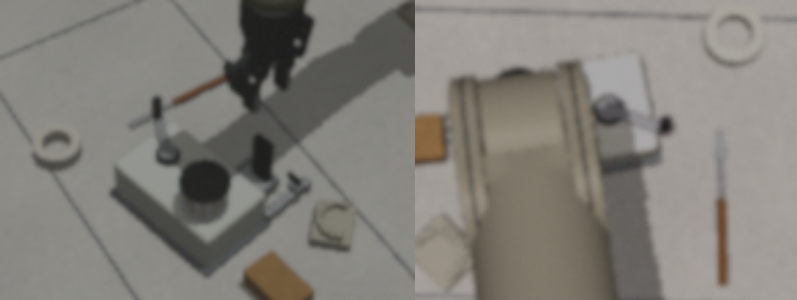

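The lever is back home, with the knob at (157,105) in the scene crop, and the gripper is above the grip. Now I'll grasp and pull to about 40 mm.

```bash
python3 - <<'E'
from lev import *
a=observe()["tool_rot"]
I0=np.mean([cams.camera("scene")["color"].astype(float) for _ in range(6)],0);np.save("I0.npy",I0)
print("down",env.move_l(W((-98,35,52),p),.12,a,threshold=8))
f0=observe()["contact_force"]
effector.move_gripper(0.0,60)
o=observe();print(o["clock"],o["opening"],o["gripper_force"],(o["contact_force"]-f0).round(1),o["ee_pos"])
q0=o["ee_pos"];np.save("q0.npy",q0)
d=-np.array([np.cos(p[2]),np.sin(p[2]),0])
env.move_l(q0+.040*d,.05,threshold=25)
o=observe();print(o["clock"],o["opening"],(o["contact_force"]-f0).round(1),(o["ee_pos"]-q0)@d)
I1=np.mean([cams.camera("scene")["color"].astype(float) for _ in range(6)],0);np.save("I1.npy",I1)
f=lambda I:cv2.resize(np.clip(I[205:250,290:345]*1.5,0,255).astype(np.uint8)[:,:,::-1],(400,327),interpolation=cv2.INTER_CUBIC)
cv2.imwrite("pics/d1.png",np.hstack([f(I0),f(I1)]))
E
```

```text
down False
13.175 0.12938675380935316 58.38410139083862 [-3.4 -0.   5.8] [0.48249491 0.0553076  0.05247905]
14.125 0.1299188596064035 [ 6.8  1.3 -6.9] 0.039365059840661555
```

View pics/d1.png

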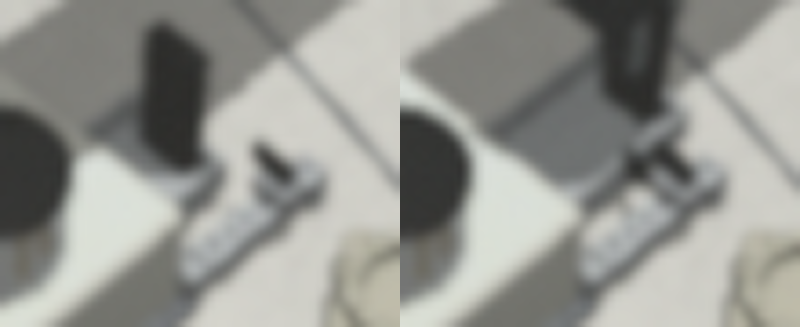

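The drawer is out 39.4 mm. In the right crop the pointer fin is at about (637,163) and the marker fin runs from (655,145) to (693,178), so they are nearly in line. I'll rectify the image into dispenser coordinates to measure the difference.

```bash
cat > rect.py <<'E'
from lev import *
from scipy.ndimage import map_coordinates
xs=np.arange(-130,-80,.25); ys=np.arange(58,102,.25)
def rect(I,c,z):
    g=np.array([[proj(W((x,y,z),p),c) for y in ys] for x in xs]) # col,row
    return map_coordinates(I.mean(2),[g[...,1],g[...,0]],order=3)
def show(I,c,fn):
    out=[]
    for z in(36,46):
        G=np.clip(rect(I,c,z)*1.5,0,255).astype(np.uint8)
        G=cv2.cvtColor(cv2.resize(G[::-1,::-1],None,fx=2.2,fy=2.2),cv2.COLOR_GRAY2BGR)
        for x in range(-130,-80,5):
            r=int((-80-x)/.25*2.2); cv2.line(G,(0,r),(8 if x%10 else 20,r),(0,0,255),1)
        for y in range(60,102,5):
            q=int((102-y)/.25*2.2); cv2.line(G,(q,0),(q,8 if y%10 else 20),(0,0,255),1)
        out.append(G)
    cv2.imwrite(fn,np.hstack(out))
E
python3 - <<'E'
from rect import *
I1=np.load("I1.npy");c=cams.camera("scene");show(I1,c,"pics/r1.png")
for z in(36,46):
    G=rect(I1,c,z)
    print(z)
    for y in range(66,98,2):
        v=G[:,int((y-58)/.25)]; print(y,[int(k) for k in v[::6]])
E
```

```text
36
66 [90, 88, 88, 89, 89, 89, 89, 88, 87, 86, 84, 83, 82, 82, 81, 79, 73, 66, 59, 53, 52, 54, 59, 66, 72, 76, 79, 81, 82, 83, 85, 86, 88, 89]
68 [90, 86, 84, 83, 83, 82, 81, 79, 77, 75, 72, 71, 70, 71, 71, 70, 66, 60, 53, 47, 44, 44, 48, 53, 60, 65, 69, 72, 74, 76, 77, 78, 79, 80]
70 [94, 87, 81, 78, 76, 74, 72, 70, 66, 62, 59, 56, 55, 56, 57, 57, 56, 52, 47, 42, 38, 37, 38, 43, 48, 54, 59, 63, 66, 68, 69, 70, 70, 71]
72 [104, 96, 88, 82, 77, 75, 72, 68, 62, 56, 50, 46, 44, 44, 45, 47, 47, 47, 44, 40, 36, 34, 34, 37, 42, 48, 53, 58, 62, 64, 65, 66, 66, 66]
74 [116, 109, 102, 96, 91, 87, 83, 77, 68, 59, 50, 42, 38, 37, 39, 42, 45, 47, 47, 44, 40, 36, 35, 37, 42, 49, 55, 61, 65, 67, 68, 68, 68, 68]
76 [126, 121, 117, 112, 108, 104, 99, 91, 80, 67, 55, 44, 37, 35, 38, 43, 48, 53, 55, 54, 50, 44, 41, 43, 49, 58, 66, 73, 77, 79, 79, 77, 76, 75]
78 [132, 129, 127, 125, 122, 118, 113, 104, 91, 76, 61, 47, 38, 35, 38, 45, 53, 61, 66, 67, 63, 56, 52, 53, 60, 71, 81, 89, 94, 96, 95, 91, 87, 85]
80 [135, 134, 133, 132, 130, 127, 122, 113, 100, 84, 66, 51, 41, 36, 39, 47, 58, 68, 75, 78, 75, 69
[... 3018 characters left out ...]
39, 40, 48, 59, 72, 82, 87, 87, 83, 79, 80, 87, 98, 109, 119, 124, 127]
90 [136, 135, 135, 135, 135, 134, 133, 132, 130, 128, 124, 119, 110, 97, 81, 64, 49, 40, 39, 46, 58, 71, 81, 87, 88, 85, 81, 82, 89, 100, 112, 121, 126, 129]
92 [135, 135, 135, 135, 135, 134, 133, 130, 127, 123, 120, 115, 107, 96, 82, 66, 51, 42, 40, 46, 56, 69, 79, 85, 86, 83, 80, 80, 86, 96, 108, 118, 124, 126]
94 [135, 135, 135, 135, 135, 134, 132, 129, 124, 120, 115, 111, 105, 96, 84, 71, 57, 48, 44, 48, 57, 68, 77, 83, 84, 80, 76, 75, 80, 90, 102, 112, 119, 122]
96 [135, 135, 135, 135, 135, 134, 132, 128, 123, 117, 113, 110, 106, 101, 92, 81, 70, 61, 55, 55, 61, 70, 78, 82, 82, 78, 74, 72, 76, 85, 96, 107, 114, 118]
```

View pics/r1.png

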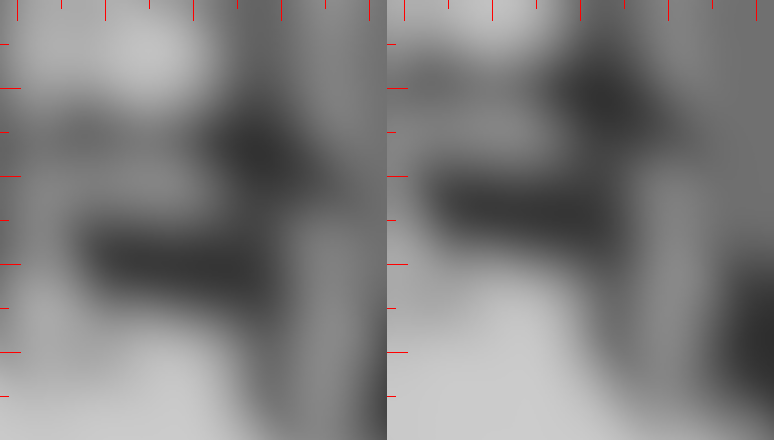

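Both fins show in the rectified view: pointer at about y=72 and marker at y=76–95. I'll calibrate the local bias from edges of known position (grip and housing), and look again further out.

```bash
cat > more.py <<'E'
from rect import *
def edge(I,c,z,y,x0,x1,dark_hi=True):
    # half-level crossing along x between plateaus
    x=np.arange(x0,x1,.25); g=np.array([proj(W((a,y,z),p),c) for a in x])
    v=map_coordinates(I.mean(2),[g[:,1],g[:,0]],order=3); s=np.abs(np.gradient(v)); i=s.argmax()
    w=s[max(0,i-12):i+13]; return (x[max(0,i-12):i+13]*w).sum()/w.sum(), v[0],v[-1]
E
python3 - <<'E'
from more import *
c=cams.camera("scene");I0=np.load("I0.npy");I1=np.load("I1.npy")
print("grip front top edge, true -104")
for y in(24,28,32,36,40,44): print(y,np.round(edge(I0,c,90,y,-116,-98),1))
print("housing front top edge, true -50")
for y in(62,68,74,80,84): print(y,np.round(edge(I1,c,70,y,-62,-40),1))
print("marker front edge z46: true xm-2")
for I in(I0,I1):print([round(edge(I,c,46,y,-118,-104)[0],1) for y in(80,82,84,86,88,90)])
q0=np.load("q0.npy");d=-np.array([np.cos(p[2]),np.sin(p[2]),0])
env.move_l(q0+.0440*d,.05);env.wait(.3)
o=observe();print(o["clock"],(o["ee_pos"]-q0)@d,o["contact_force"].round(1))
I2=np.mean([cams.camera("scene")["color"].astype(float) for _ in range(8)],0);np.save("I2.npy",I2)
show(I2,c,"pics/r2.png")
D=I2-I1
for y in range(60,80,2):
    for I in(I1,I2): print(y,[int(k) for k in rect(I,c,36)[:,int((y-58)/.25)][::6]])
E
```

```text
grip front top edge, true -104
24 [-101.1   84.4   57.6]
28 [-100.7   84.5   46.2]
32 [-100.5   84.6   45.1]
36 [-100.4   84.7   44.9]
40 [-100.6   84.6   44.4]
44 [-100.7   85.    46.2]
housing front top edge, true -50
62 [-46.2  75.4 142.7]
68 [-46.2  75.  142.1]
74 [-45.7  75.7 142.5]
80 [-45.1  90.8 142.7]
84 [-45.7  81.8 139.4]
marker front edge z46: true xm-2
[np.float64(-109.1), np.float64(-108.6), np.float64(-108.4), np.float64(-108.1), np.float64(-108.3), np.float64(-108.1)]
[np.float64(-110.5), np.float64(-110.1), np.float64(-109.8), np.float64(-109.5), np.float64(-109.0), np.float64(-108.4)]
15.075 0.043236753687013664 [ 7.5  1.8 -5.7]
60 [66, 62, 60, 61, 62, 65, 68, 71, 72, 73, 74, 75, 76, 77, 77, 75, 73, 71, 70, 71, 72, 74, 76, 78, 79, 79, 79, 78, 78, 78, 79, 80, 81, 82]
60 [59, 61, 64, 67, 70, 72, 73, 74, 75, 76, 77, 77, 76, 74, 72, 71, 71, 72, 74, 77, 79, 81, 81, 81, 80, 80, 80, 80, 82, 85, 88, 92, 94, 96]
62 [77, 75, 75, 76, 78, 80, 82, 84, 85, 85, 84, 83, 83, 82, 81, 79, 74, 70, 66, 66, 68, 71, 75, 79, 82, 83, 83, 83, 83, 83, 84, 86, 87, 89]
62 [74, 76, 79, 83, 86, 8
[... 1687 characters left out ...]
74, 70, 65, 58, 52, 46, 41, 37, 35, 34, 34, 35, 35, 36, 36, 38, 42, 48, 55, 61, 66, 68, 69, 69, 69, 68, 68, 68, 68]
76 [126, 121, 117, 112, 108, 104, 99, 91, 80, 67, 55, 44, 37, 35, 38, 43, 48, 53, 55, 54, 50, 44, 41, 43, 49, 58, 66, 73, 77, 79, 79, 77, 76, 75]
76 [116, 111, 107, 102, 97, 91, 83, 75, 66, 56, 48, 41, 36, 34, 34, 36, 39, 42, 45, 46, 47, 51, 57, 65, 73, 79, 82, 81, 79, 77, 75, 74, 74, 75]
78 [132, 129, 127, 125, 122, 118, 113, 104, 91, 76, 61, 47, 38, 35, 38, 45, 53, 61, 66, 67, 63, 56, 52, 53, 60, 71, 81, 89, 94, 96, 95, 91, 87, 85]
78 [128, 125, 122, 119, 115, 109, 100, 90, 78, 65, 53, 43, 37, 35, 36, 41, 47, 54, 58, 60, 60, 63, 69, 79, 88, 95, 99, 98, 94, 88, 84, 82, 82, 84]
```

View pics/r2.png

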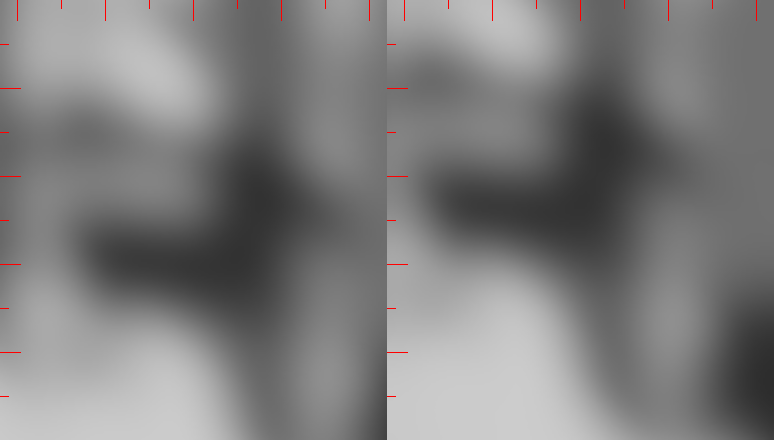

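At 43.2 mm the pointer fin has almost merged with the inner end of the marker fin. The known edges show the scene view reads x about 3.5 mm high, which puts the mark near 45. I'll cross-check with the unblocked first top picture.

```bash
python3 - <<'E'
from more import *
c=cams.camera("top"); I=cv2.imread("pics/top0.png").astype(float)
def prof(z,y,x0,x1,st=1.5):
    x=np.arange(x0,x1,st); g=np.array([proj(W((a,y,z),p),c) for a in x])
    return map_coordinates(I.mean(2),[g[:,1],g[:,0]],order=3)
print("housing front -50");[print(y,np.round(edge(I,c,70,y,-62,-42),1)) for y in(-80,-60,-20,0,20,40,60,80)]
print("housing back 60");[print(y,np.round(edge(I,c,70,y,52,68),1)) for y in(-80,-60,-20,0,20,80)]
print("grip back -92");[print(y,np.round(edge(I,c,90,y,-97,-84),1)) for y in(24,28,32,36,40,44)]
print("marker back xm+2 / front");[print(y,np.round(edge(I,c,46,y,-108,-98),1),np.round(edge(I,c,46,y,-122,-110),1),prof(46,y,-122,-95).astype(int)) for y in(76,79,82,85,88,91)]
print("pointer back -63/front -67");[print(y,prof(38,y,-80,-48).astype(int)) for y in(62,65,68,71,74)]
E
```

```text
housing front -50
-80 [-50.6  96.4 167.6]
-60 [-50.4  99.  167.5]
-20 [-49.3 101.5 166. ]
0 [-50.2 100.8 166.9]
20 [-58.8 142.2 167.3]
40 [-58.6 145.1 167. ]
60 [-50.3 120.7 166.5]
80 [-49.  141.7 166.2]
housing back 60
-80 [ 55.8 165.8 159.2]
-60 [ 55.3 166.8 158.7]
-20 [ 56.9 166.6 155.3]
0 [ 56.2 166.4 156.9]
20 [ 53.4  96.7 156.4]
80 [ 56.6 165.4 156.8]
grip back -92
24 [-93.   42.  156.4]
28 [-92.5  42.6 157.4]
32 [-92.9  41.4 157.5]
36 [-92.9  40.7 157.8]
40 [-93.   39.8 158.4]
44 [-92.7  47.9 155.9]
marker back xm+2 / front
76 [-106.2   87.7  124.7] [-113.5  136.    78.6] [135 135 133 129 121 110  96  83  78  84  96 109 117 120 122 124 124 123]
79 [-106.1   90.8  124.9] [-112.6  134.3   87. ] [134 133 133 133 130 124 112  96  86  88  97 109 117 119 119 122 125 126]
82 [-105.9   90.   140.3] [-112.2  137.1   92. ] [137 134 134 136 137 134 123 105  90  87  96 107 116 123 128 135 141 143]
85 [-105.8   86.8  145.3] [-112.1  132.9   90.4] [132 126 126 129 132 130 119 103  88  84  94 106 117 125 132 139 146 148]
88 [-105.6   85.2  148.5] [-112.3  138.1   87. ] [138 129 124 123 124 121 112  97  85  82  93 110 125 135 140 145 148 149]
91 [-105.8  102.2  150.8] [-112.6  145.    99. ] [145 139 133 128 125 122 114 104  98  99 109 123 135 142 148 150 150 148]
pointer back -63/front -67
62 [148 148 149 148 146 142 134 124 111  99  92  94 102 110 116 116 111 101
  89  78  73  75]
65 [155 155 155 155 153 148 139 124 104  85  74  74  83  92  98  99  97  92
  85  78  74  78]
68 [157 156 156 156 155 151 142 126 105  86  75  75  82  90  93  95  95  93
  88  83  80  82]
71 [155 155 154 152 150 148 142 131 114 100  93  93  96  98  99  97  95  92
  89  86  83  84]
74 [145 143 140 136 134 133 131 127 121 115 112 110 108 105 101  97  94  91
  88  84  81  82]
```

```bash
python3 - <<'E'
from more import *
c=cams.camera("scene");I0=np.load("I0.npy");I2=np.load("I2.npy")
def half(I,z,y,x0,x1):
    x=np.arange(x0,x1,.1); g=np.array([proj(W((a,y,z),p),c) for a in x])
    v=map_coordinates(I.mean(2),[g[:,1],g[:,0]],order=3); i=v.argmin(); h=(v[:max(i,1)].max()+v[i])/2
    return round(x[:i][np.argmin(abs(v[:i]-h))],1), round(x[np.gradient(v).argmin()],1), round(x[i],1), int(v[:i].max()),int(v[i])
print("grip -104");[print(y,half(I0,90,y,-116,-96)) for y in(24,30,36,40,44)]
print("marker");[print(y,half(I0,46,y,-122,-98),half(I2,46,y,-122,-98)) for y in(80,83,86,89,92)]
# edges along y of the grip top (right edge y=20) and marker fin tip in I0
x=np.arange(10,30,.1)
for X in(-102,-98,-95):
    g=np.array([proj(W((X+3.4,a,90),p),c) for a in x]);v=map_coordinates(I0.mean(2),[g[:,1],g[:,0]],order=3);print("right edge y20:",x[abs(np.gradient(v)).argmax()])
# front-edge line slope of housing, z=70
hx=[(y,edge(I0,c,70,y,-58,-38)[0]) for y in range(-80,86,6)];print(np.round(hx,1).tolist())
E
```

```text
grip -104
24 (np.float64(-101.5), np.float64(-101.1), np.float64(-96.1), 84, 53)
30 (np.float64(-100.7), np.float64(-100.2), np.float64(-96.1), 84, 36)
36 (np.float64(-100.7), np.float64(-99.9), np.float64(-96.1), 84, 35)
40 (np.float64(-100.8), np.float64(-100.0), np.float64(-96.1), 84, 35)
44 (np.float64(-100.8), np.float64(-100.2), np.float64(-96.1), 85, 37)
marker
80 (np.float64(-109.7), np.float64(-108.9), np.float64(-104.9), 137, 53) (np.float64(-113.0), np.float64(-111.3), np.float64(-103.2), 104, 33)
83 (np.float64(-109.3), np.float64(-108.4), np.float64(-104.2), 137, 45) (np.float64(-111.9), np.float64(-110.8), np.float64(-104.3), 126, 35)
86 (np.float64(-109.1), np.float64(-108.1), np.float64(-103.8), 137, 41) (np.float64(-110.6), np.float64(-109.8), np.float64(-104.2), 134, 37)
89 (np.float64(-109.2), np.float64(-108.1), np.float64(-103.5), 136, 40) (np.float64(-109.7), np.float64(-108.8), np.float64(-103.8), 135, 39)
92 (np.float64(-109.4), np.float64(-108.0), np.float64(-103.3), 134, 40) (np.float64(-109.5), np.float64(-108.2), np.float64(-103.4), 134, 40)
right edge y20: 22.799999999999955
right edge y20: 23.299999999999955
right edge y20: 23.79999999999995
[[-80.0, -44.7], [-74.0, -44.5], [-68.0, -45.7], [-62.0, -46.5], [-56.0, -45.8], [-50.0, -46.5], [-44.0, -46.3], [-38.0, -45.8], [-32.0, -46.7], [-26.0, -49.2], [-20.0, -43.8], [-14.0, -44.0], [-8.0, -44.3], [-2.0, -39.2], [4.0, -39.4], [10.0, -39.5], [16.0, -39.6], [22.0, -39.6], [28.0, -39.5], [34.0, -45.3], [40.0, -46.0], [46.0, -46.0], [52.0, -46.2], [58.0, -46.2], [64.0, -46.3], [70.0, -56.6], [76.0, -56.6], [82.0, -45.5]]
```

The scene view puts the mark at about 45 mm and the top view at 43.6–44.7 mm, so I'll set the drawer to 44.6 mm and check the hold.

```bash
python3 - <<'E'
from more import *
q0=np.load("q0.npy");d=-np.array([np.cos(p[2]),np.sin(p[2]),0]);cmd=.0453
for _ in range(2):
    env.move_l(q0+cmd*d,.03);env.wait(.5);s=(observe()["ee_pos"]-q0)@d;print(cmd,s);cmd+=.0446-s
    if abs(.0446-s)<.0002:break
env.wait(.8);o=observe();print(o["clock"],(o["ee_pos"]-q0)@d,o["gripper_force"],o["opening"],(o["ee_pos"]-q0).round(4))
c=cams.camera("scene")
I3=np.mean([cams.camera("scene")["color"].astype(float) for _ in range(8)],0)
f=lambda I:cv2.resize(np.clip(I[205:250,290:345]*1.5,0,255).astype(np.uint8)[:,:,::-1],(733,600),interpolation=cv2.INTER_CUBIC)
cv2.imwrite("pics/d3.png",f(I3))
E
```

```text
0.0453 0.04450935795833661
17.125 0.04450493502122721 59.46548402309418 0.13527385456019778 [-0.0435 -0.0096  0.0001]
```

View pics/d3.png

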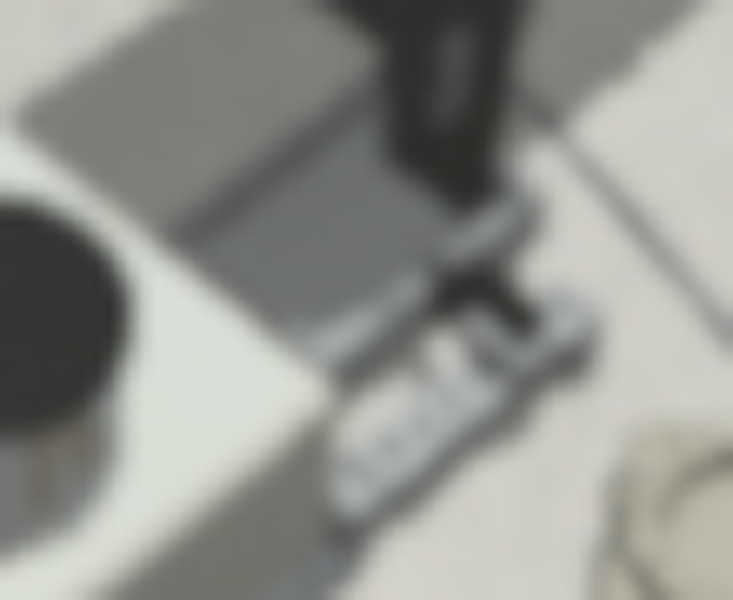

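The pointer sits just inside the marker's fin tip, and the scene view slightly favours going further out. The finger opening also grew by about 0.5 mm under load, so I'll add 0.5 mm, confirm the hold is steady and hand in.

```bash
python3 - <<'E'
from more import *
q0=np.load("q0.npy");d=-np.array([np.cos(p[2]),np.sin(p[2]),0])
env.move_l(q0+.0458*d,.03);env.wait(1.0);o=observe();print(o["clock"],(o["ee_pos"]-q0)@d,o["gripper_force"],abs(o["dq"]).max())
print(job.hand_in())
E
```

```text
18.825 0.04501323675723684 59.30199086666107 0.0010509094037107654
the job is handed in; nothing more can be done
None
```

I swung the lever to its stop and let it spring home, then pulled the drawer out to about 45 mm and handed in while holding it steady. My estimates of the mark ran from 43.6 mm to just over 45 mm, so it could be off by about a millimetre.

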